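# Start the gas flush at the conservation bench

## Robot

A 7-joint arm with a two-finger parallel gripper is mounted at the origin on the work surface. World frame = base frame: x ahead of the robot, y to its left, z up, the work surface at z = 0. Lengths are in m, angles in rad, forces in N, time in s.
With the tool pointing down it reaches from about 0.425 to 0.925 m from the base axis. Payload 6.8 kg.
Tool frame: the origin (TCP) lies on the centre line of the jaws, within the pads' length; the fingertips stand 8 mm ahead of it and the grasp point (between the pads) lies 11 mm behind it (r.finger_overhang is the distance from the TCP to the fingertips, in m); x points along the fingers, z is the direction in which the jaws open and shut, and the axes are right-handed (so a half turn about x gives the same grasp; the last joint's range is limited). The gripper opens to 85 mm and grips with 20 to 120 N. Pads are 22 mm wide; open, the fingers measure 114 mm over their backs; the gripper's body (76 mm by 85 mm) begins 54 mm behind the grasp point. The pads swing forward as they close: fully open they stand 13 mm farther back than shut.
Start: joints at [1.1, 0.477, 0.022, 1.555, -0.011, 1.109, -0.083], TCP at [0.24, -0.631, 0.239] pointing down, gripper open.
Joint ranges: [-2.96, 2.96], [-0.34, 2.1], [-1.41, 1.46], [0.24, 2.44], [-1.37, 4.51], [0.17, 1.92], [-2.96, 2.96]. Speed limits (rad/s): [2.39, 2.39, 3.14, 3.14, 3.14, 3.14, 3.14].

## Interface

Orientations are given as a rotation vector (axis times angle).
In Python, from bench import r gives the robot as it stands. The module is installed in compiled form; this text tells all that it offers.
- The arm moves only by the tool play_rows, never from a script. Its argument "plan" is a list of rows, each a list of 5 numbers: the opening, from -1 (shut) to 1 (fully open), then the shift along the world's x, y, z in m, then the turn about the world's z in rad. A call has 1 to 10 rows; each row is the pose to reach, as a shift and turn from the pose commanded when the call began; what a row does not reach only later rows make up. A row lasts 1/10 s, in which the tool goes at most 50 mm and 8.59 degrees, less where a joint would pass 70% of its speed; a pose out of reach is approached as far as the arm can. A call with a gripper value outside its range is refused whole. The fingers move at their own pace and stop on an object; "force" is the grip in N (left out, the last holds). Time passes only in rows, so rows that repeat a pose let the fingers close. It gives the time, the measured TCP pose, the force and the opening at its end, in the units of the state.
- r.get_obs(): the state, without advancing time (a new reading comes with each control period).
- r.grab_frame(name): name is "scene" or "top" or "wrist"; returns a dict with "pixels" (480x640x3 uint8, blue, green, red), "z_map" (480x640 float32, m along the optical axis (not along the pixel's ray), 0 where there is no reading), "vfov" (degrees; the focal length in pixels is half the picture's height over the tangent of half this angle, whatever the lens; pixels are square), "cx", "cy" (the principal point, pixels), "R" (3x3) and "t" (3): a world point X has camera coordinates R X + t; the wrist camera has in their place "tool_from_camera" (4x4, takes a point from camera to tool coordinates, whose origin is the TCP and whose axes are the tool frame's). Camera axes: x right, y down, z forward; pixel columns grow to the right and rows downward; lengths in m; the calibration is good to about 2 mm. The wrist camera is an equidistant fisheye: a pixel r from the principal point sees the ray r / f radians off the axis. A picture is of the moment at which its call begins: read the wrist's pose just before it.
- r.hand_in(): hands the job in, once; it reports no verdict.
Trained networks look in a picture, given as the dict that the camera call returned (one of the last four; its "shot" number tells which), for a name from the list of things; names that differ only in an ending like _2 or _b are one class to them, and where a whole thing is asked for, a point or a joint stands for the part that bears it (a point fixed in the world has none). Each returns a list of dicts, best first, with "conf" (0 to 1); they miss things now and then, are a little off and sometimes report something else, mostly with a low value. They report only what shows in the picture. A call takes as long as a camera call.
- r.outline_of(picture, label): "mask" (480x640 bool, what is visible of it) and "bbox" ([left, top, right, bottom] as shares, 0 to 1, of the picture: columns of its width, rows of its height, round what is visible of it).
- r.pinpoint(picture, label): "position" ([column, row] as shares, 0 to 1, of the picture: columns of its width, rows of its height: a listed point, or the origin of a listed thing).
The state is a dict: "clock": time; "joints": joint angles; "qvel": joint speeds; "tau": joint torques, N m; "tcp_pos": TCP position; "orientation": TCP orientation; "contact_force": force on the tool from outside, world axes, zero at the start; "moment": the same for the moment, N m; "grip_width": finger opening in m.
Only numpy, scipy, OpenCV 4.12 (cv2) and the standard library are available. Lean on these libraries where they do the work, as an engineer would, in place of code of your own. Each camera call takes 0.05 s, during which the arm holds its last target.

## Task

Start the nitrogen flush for the green bathing cap in its chamber: on the gas selector with the green knob, push the knob in against its spring, turn it clockwise (seen from above) to the next position, from the white dot to the green dot, and let it spring fully back out there. Leave the blue and orange selectors at their settings and do not knock over the pot of brushes.

Things in the scene. Friction and masses are not known exactly. Their poses are not given: they have to be found in the camera images.
- green_grip (a point): Green bar handle 46 long, 16 wide, 41 tall, on a 50 mm round skirt 8 thick, above a fixed white 90 x 90 x 50 mm housing; axis vertical. Point on the axis, 26 mm above the skirt, 14 mm below the bar's top, 99 mm above the bench when out; moves and turns with the knob. x runs along the bar (white pointer stripe on its -x half), y across its 16 mm width: grip across that. z up.
- green_knob (a joint): Turn of the green knob (rad), growing clockwise seen from above: 0 at the white dot, 1.047 at the green, 2.094 at the red (60 degree steps; the pointer shows it). Out, it is locked in its position with about 9 degrees of play either way; pushed in 7.5 mm or more it turns freely (0.03 N m). Let go near a position, it springs up into it.
- green_push (a joint): How far the green knob is pushed in (down), in m: 0 fully out, 0.011 at the stop. The spring takes about 5 N at the start and 9 N at the stop and pushes the knob out again.
- blue_knob (a joint): Turn of the like selector with the blue knob, same size and same meaning of values; it starts at its green dot (about 1.05). To be left there.
- orange_knob (a joint): Turn of the like selector with the orange knob, same size and same meaning of values; it starts at its red dot (about 2.09). To be left there.
- brush_pot: Loose white ceramic pot, 64 mm wide and 46 mm tall, with four upright brushes reaching 200 mm above the bench and 40 mm out from its axis. Origin at the centre of its underside, z up. To be left standing.

How it is judged:
On the way:
1. the green knob is pushed in by more than 6 mm while still at the first position (value of joint green_push above 0.006 m and value of joint green_knob below 0.6 rad), for 0.05 s.
At the end, for the whole second after the job is handed in: The green knob is turned to its second position (60 degrees clockwise, within 12 degrees) and has sprung out to within 3 mm; the blue knob is still at its second position and the orange one at its third (within about 17 degrees); the brush pot stands upright (within 20 degrees) (value of joint green_knob between 0.837 and 1.257 rad and value of joint green_push below 0.003 m and value of joint blue_knob between 0.75 and 1.35 rad and value of joint orange_knob above 1.8 rad and angle between brush_pot's own z axis and vertical below 0.35 rad); the robot touches nothing.
It fails at once if the blue or orange selector is turned away from its setting (value of joint blue_knob below 0.65 rad or value of joint blue_knob above 1.45 rad or value of joint orange_knob below 1.7 rad).
It fails at once if the brush pot is knocked over (angle between brush_pot's own z axis and vertical above 0.6 rad).
It also fails if it takes over 38 s, if anything falls off the work surface, if the arm or the gripper's body presses on something with over 40 N, if the wrist force passes 120 N, or if a joint passes its speed limit or range.

## Working session

There is one attempt and no reset: what is moved stays moved. The work goes in short steps, Python scripts to look and compute and a tool call to move; the robot and the scene stay as the last step left them, time stands still between calls to the robot, and variables do not carry over. Pictures are saved under pics/ and viewed, and the job is handed in when it is done.

Besides the shell and the picture viewer there is one more tool, called after "Emit:" as name([rows], argument=value, ...), one row to a line, values as JSON. play_rows: Moves the arm, as the interface text tells. Its arguments: {"type":"object","properties":{"plan":{"type":"array","items":{"type":"array","items":{"type":"number"}}},"force":{"type":"number"}},"required":["plan"]}

```bash
mkdir -p pics; cat > h.py <<'E'
import numpy as np,cv2
from bench import r
def f_of(d): return 240/np.tan(np.radians(d["vfov"])/2)
def world(d,u,v,z=None):
    f=f_of(d); 
    if z is None: z=d["z_map"][int(v),int(u)]
    c=np.array([(u-d["cx"])/f*z,(v-d["cy"])/f*z,z]); return np.array(d["R"]).T@(c-np.array(d["t"]))
def cloud(d):
    f=f_of(d); v,u=np.mgrid[0:480,0:640]; z=d["z_map"]
    c=np.stack([(u-d["cx"])/f*z,(v-d["cy"])/f*z,z],-1)-np.array(d["t"]); return c@np.array(d["R"])
E
python3 - <<'E'
from h import *
o=r.get_obs(); print({k:np.round(v,3) for k,v in o.items()})
for n in("top","scene"):
    d=r.grab_frame(n); cv2.imwrite(f"pics/{n}0.png",d["pixels"]); P=cloud(d)
    for l in("green_grip","green_knob","blue_knob","orange_knob","brush_pot"):
        for q in r.outline_of(d,l)[:2]:
            m=q["mask"]&(d["z_map"]>0); p=P[m]; print(n,l,"mask",round(q["conf"],2),np.round(q["bbox"],3),m.sum(),np.round(np.median(p,0),3),np.round(p.max(0),3),np.round(p.min(0),3))
        for q in r.pinpoint(d,l)[:2]:
            u,v=q["position"]; print(n,l,"pt",round(q["conf"],2),u*640,v*480,np.round(world(d,u*640,v*480),3))
E
```

```text
{'clock': np.float64(0.0), 'joints': array([ 1.1  ,  0.478,  0.022,  1.556, -0.012,  1.109, -0.083]), 'qvel': array([ 0.001,  0.001,  0.002,  0.002,  0.001, -0.001,  0.   ]), 'tau': array([-1.0000e-03, -5.9646e+01,  1.6080e+00, -2.8120e+01,  1.3000e-02,
        9.0000e-03, -0.0000e+00]), 'tcp_pos': array([ 0.239, -0.631,  0.238]), 'orientation': array([ 0.939,  1.361, -0.937]), 'contact_force': array([-0.438, -0.706,  0.601]), 'moment': array([-0.012,  0.041,  0.021]), 'grip_width': np.float64(0.085)}
top green_grip mask 0.53 [0.369 0.433 0.397 0.481] 290 [0.596 0.223 0.082] [0.619 0.251 0.12 ] [0.572 0.204 0.067]
top green_grip pt 0.65 241.408 216.384 [0.598 0.219 0.115]
top green_knob mask 0.72 [0.364 0.434 0.392 0.478] 294 [0.595 0.222 0.082] [0.619 0.248 0.12 ] [0.572 0.203 0.067]Traceback (most recent call last):
  File "<stdin>", line 8, in <module>
ValueError: it knows: brush_pot, green_grip
```

```bash
python3 - <<'E'
from h import *
for n in("top","scene"):
    d=r.grab_frame(n); cv2.imwrite(f"pics/{n}1.png",d["pixels"]); P=cloud(d)
    np.savez(f"{n}.npz",P=P,px=d["pixels"])
    for l in("green_grip","blue_knob","orange_knob","brush_pot"):
      try:
        for q in r.outline_of(d,l)[:2]:
            m=q["mask"]&(d["z_map"]>0); p=P[m]; print(n,l,"mask",round(q["conf"],2),np.round(q["bbox"],3),m.sum(),np.round(np.median(p,0),3),np.round(p.max(0),3),np.round(p.min(0),3))
        for q in r.pinpoint(d,l)[:2]:
            u,v=q["position"]; print(n,l,"pt",round(q["conf"],2),u*640,v*480,np.round(world(d,u*640,v*480),3))
      except ValueError as e: print(l,e)
    if n=="top":
        c=d["pixels"][150:330,140:360]; cv2.imwrite("pics/topcrop.png",cv2.resize(c,None,fx=3.3,fy=3.3,interpolation=cv2.INTER_CUBIC))
E
```

```text
top green_grip mask 0.79 [0.367 0.434 0.396 0.48 ] 292 [0.596 0.222 0.084] [0.619 0.25  0.121] [0.573 0.204 0.066]
top green_grip pt 0.79 240.512 218.016 [0.594 0.221 0.115]
top blue_knob mask 0.54 [0.499 0.425 0.526 0.466] 316 [0.606 0.01  0.077] [0.635 0.036 0.12 ] [ 0.583 -0.013  0.052]
blue_knob it knows: brush_pot, green_grip
top orange_knob mask 0.56 [0.641 0.524 0.672 0.566] 266 [ 0.484 -0.219  0.09 ] [ 0.507 -0.201  0.119] [ 0.464 -0.246  0.065]
orange_knob it knows: brush_pot, green_grip
top brush_pot mask 0.93 [0.76  0.478 0.829 0.535] 527 [ 0.531 -0.435  0.038] [ 0.567 -0.4    0.178] [ 0.498 -0.475 -0.005]
top brush_pot pt 0.87 494.20799999999997 243.11999999999998 [ 0.531 -0.436  0.01 ]
scene green_grip mask 0.97 [0.611 0.413 0.654 0.472] 488 [0.604 0.221 0.091] [0.624 0.358 0.118] [ 0.449  0.201 -0.001]
scene green_grip pt 0.82 405.888 206.304 [0.608 0.223 0.106]
scene blue_knob mask 0.96 [0.491 0.483 0.531 0.544] 440 [0.618 0.002 0.076] [0.634 0.091 0.116] [ 0.479 -0.015 -0.   ]
blue_knob it knows: brush_pot, green_grip
scene orange_knob mask 0.79 [0.291 0.509 0.336 0.562] 616 [ 0.493 -0.226  0.089] [ 0.511 -0.185  0.115] [ 0.32  -0.247 -0.003]
orange_knob it knows: brush_pot, green_grip
scene brush_pot mask 0.74 [0.098 0.532 0.199 0.734] 1575 [ 0.541 -0.441  0.043] [ 0.563 -0.391  0.2  ] [ 0.379 -0.482 -0.004]
scene brush_pot mask 0.67 [0.615 0.41  0.653 0.477] 506 [0.603 0.221 0.089] [0.624 0.367 0.118] [ 0.466  0.201 -0.003]
scene brush_pot pt 0.94 113.21600000000001 340.896 [ 0.557 -0.436  0.03 ]
```

View pics/top0.png

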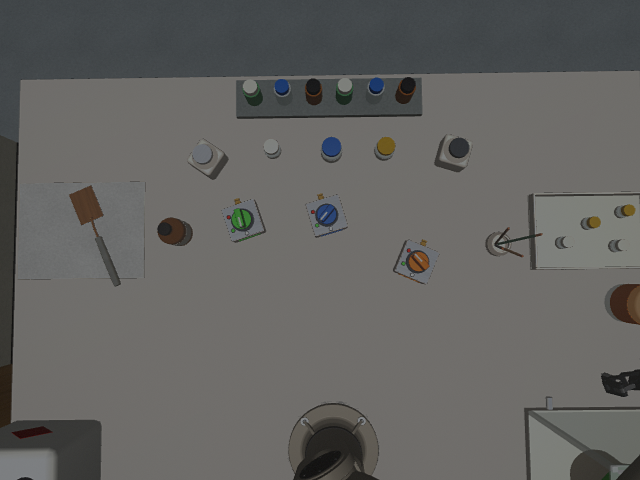

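View pics/scene1.png

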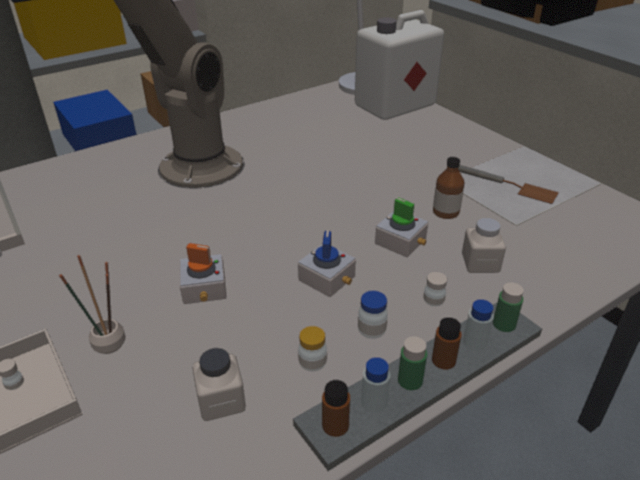

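View pics/topcrop.png

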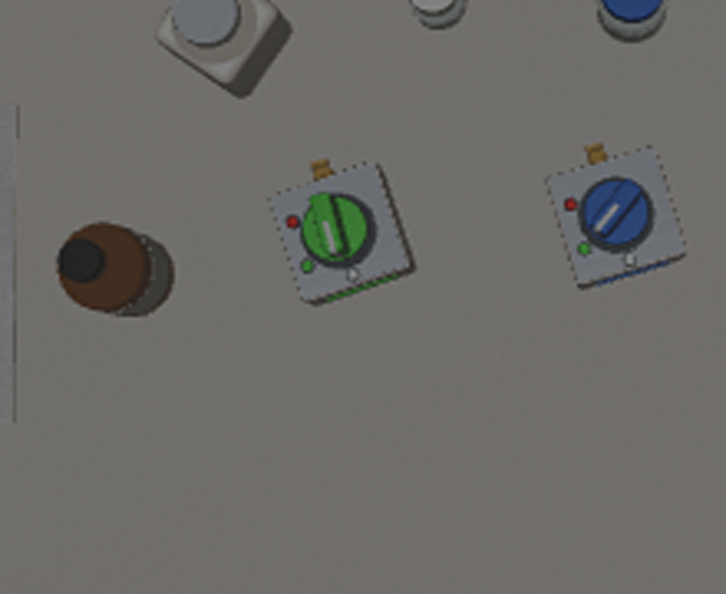

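```bash
python3 - <<'E'
from h import *
from scipy.spatial.transform import Rotation as Ro
o=r.get_obs(); M=Ro.from_rotvec(o["orientation"]).as_matrix(); print(M.round(3))
zt=M[:,2]; print("jaw yaw",np.degrees(np.arctan2(zt[1],zt[0])))
for n in("top","scene"):
    D=np.load(n+".npz"); P=D["P"]; px=D["px"].astype(int)
    g=(px[...,1]>px[...,2]+40)&(px[...,1]>px[...,0]+40)
    m=g&(P[...,2]>0.106)&(P[...,2]<.125)&(abs(P[...,0]-.6)<.06)&(abs(P[...,1]-.22)<.06)
    p=P[m][:,:2]; 
    rc=cv2.minAreaRect(p.astype(np.float32)*1000)
    w,v=np.linalg.eigh(np.cov(p.T)); a=v[:,1]; print(n,m.sum(),p.mean(0).round(4),rc,np.degrees(np.arctan2(a[1],a[0])), np.median(P[m][:,2]))
    # housing
    m=(P[...,2]>0.04)&(P[...,2]<.056)&(abs(P[...,0]-.6)<.08)&(abs(P[...,1]-.22)<.08)
    print("housing",cv2.minAreaRect(P[m][:,:2].astype(np.float32)*1000))
E
```

```text
[[ 0.     0.935  0.355]
 [-0.     0.355 -0.935]
 [-1.     0.     0.   ]]
jaw yaw -69.21285719878108
top 86 [0.5982 0.2275] ((596.5828247070312, 227.36251831054688), (44.117462158203125, 15.593164443969727), 14.75197982788086) -165.570875368219 0.11324747250524234
housing ((596.7791137695312, 226.380126953125), (91.10607147216797, 89.7369155883789), 18.649417877197266)
scene 66 [0.6034 0.2243] ((599.69970703125, 223.16712951660156), (44.206581115722656, 16.048938751220703), 25.457035064697266) -161.0140922336393 0.11258527524488987
housing ((599.093994140625, 226.41580200195312), (91.0030517578125, 97.76948547363281), 18.15494155883789)
```

Emit:
play_rows([
  [1,0.01,0.03,0.03,0.14],
  [1,0.03,0.07,0.05,0.28],
  [1,0.05,0.11,0.06,0.42],
  [1,0.07,0.155,0.06,0.56],
  [1,0.1,0.195,0.06,0.7],
  [1,0.125,0.235,0.06,0.84],
  [1,0.15,0.275,0.06,0.98],
  [1,0.175,0.315,0.06,1.12],
  [1,0.195,0.36,0.06,1.26],
  [1,0.21,0.4,0.06,1.4],
], force=60)

```text
clock: 1.9
tcp_pos: [0.4507, -0.2286, 0.2996]
orientation: [-0.156, 1.564, 0.156]
contact_force: [1.2, 1.3, -0.2]
grip_width: 0.0855
```

Emit:
play_rows([
  [1,0.015,0.04,0,0.14],
  [1,0.03,0.085,0,0.28],
  [1,0.045,0.13,0,0.42],
  [1,0.06,0.175,0,0.56],
  [1,0.075,0.22,0,0.7],
  [1,0.09,0.265,0,0.84],
  [1,0.105,0.31,0,0.98],
  [1,0.12,0.36,0,1.12],
  [1,0.135,0.41,-0.02,1.26],
  [1,0.14,0.45,-0.04,1.4],
])

```text
clock: 2.9
tcp_pos: [0.5909, 0.2182, 0.261]
orientation: [-1.228, 1.194, 1.226]
contact_force: [0.6, 0.1, 0.0]
grip_width: 0.0853
```

Emit:
play_rows([
  [1,0,0,-0.01,0.14],
  [1,0,0,-0.03,0.28],
  [1,0,0,-0.04,0.28],
  [1,0,0,-0.04,0.28],
  [1,0,0,-0.04,0.28],
])

```text
clock: 3.4
tcp_pos: [0.5895, 0.216, 0.2211]
orientation: [-1.425, 1.053, 1.425]
contact_force: [0.4, 0.5, -0.5]
grip_width: 0.0855
```

```bash
python3 - <<'E'
from h import *
from scipy.spatial.transform import Rotation as Ro
o=r.get_obs(); R=Ro.from_rotvec(o["orientation"]).as_matrix(); print(o["tcp_pos"],o["joints"].round(2),o["clock"],R.round(3),"jaw",np.degrees(np.arctan2(R[1,2],R[0,2])))
d=r.grab_frame("wrist"); px=d["pixels"].astype(int); cv2.imwrite("pics/w0.png",d["pixels"])
f=f_of(d); v,u=np.mgrid[0:480,0:640]; a=u-d["cx"];b=v-d["cy"]; rr=np.hypot(a,b)+1e-9; th=rr/f; z=d["z_map"]
t=np.tan(np.clip(th,0,1.5)); C=np.stack([a/rr*t*z,b/rr*t*z,z,np.ones_like(z)],-1)
T=(C@np.array(d["tool_from_camera"]).T)[...,:3]; P=T@R.T+o["tcp_pos"]
g=(px[...,1]>px[...,2]+40)&(px[...,1]>px[...,0]+40)&(z>0)
near=(abs(P[...,0]-.6)<.06)&(abs(P[...,1]-.22)<.06)
m=g&near&(P[...,2]>.106)&(P[...,2]<.125)
print("bar",m.sum(),cv2.minAreaRect(P[m][:,:2].astype(np.float32)*1000),P[m].mean(0).round(4))
m=near&g&(P[...,2]>.068)&(P[...,2]<.08); print("skirt",m.sum(),P[m].min(0),P[m].max(0))
E
```

```text
[0.589526   0.21599957 0.2211123 ] [ 0.15  0.56 -0.86  1.65  0.45  1.15  1.05] 3.4 [[ 0.    -0.956 -0.293]
 [ 0.    -0.293  0.956]
 [-1.    -0.    -0.   ]] jaw 107.05004739113862
bar 1057 ((595.8085327148438, 226.65589904785156), (43.778785705566406, 15.141105651855469), 15.301854133605957) [0.5969 0.2267 0.1116]
skirt 1520 [0.5720842  0.20230742 0.0686303 ] [0.61987283 0.2505936  0.07970798]
```

View pics/w0.png

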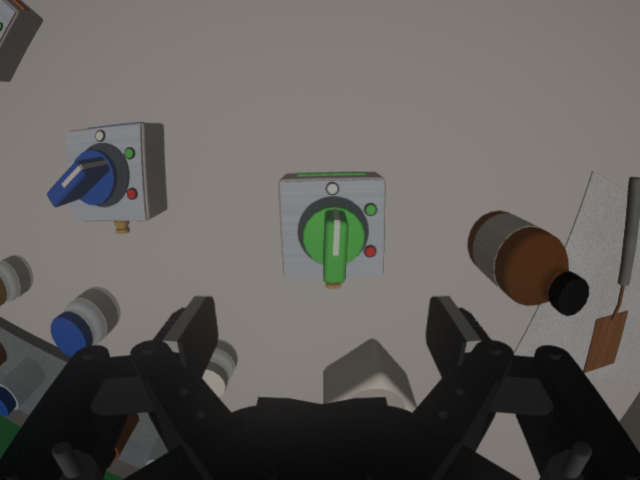

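Emit:
play_rows([
  [0.2,0.0065,0.0105,-0.03,0],
  [0.2,0.0065,0.0105,-0.06,0],
  [0.2,0.0065,0.0105,-0.09,0],
  [0.2,0.0065,0.0105,-0.11,0],
  [0.2,0.0065,0.0105,-0.12,0],
  [0.2,0.0065,0.0105,-0.129,0],
  [0.2,0.0065,0.0105,-0.129,0],
])

```text
clock: 4.15
tcp_pos: [0.5958, 0.2268, 0.0916]
orientation: [-1.427, 1.052, 1.427]
contact_force: [0.1, -0.1, 0.3]
grip_width: 0.0512
```

```bash
python3 - <<'E'
from h import *
d=r.grab_frame("wrist"); cv2.imwrite("pics/w1.png",d["pixels"]); print(r.get_obs()["tcp_pos"])
E
```

```text
[0.59611042 0.22703565 0.09223925]
```

View pics/w1.png

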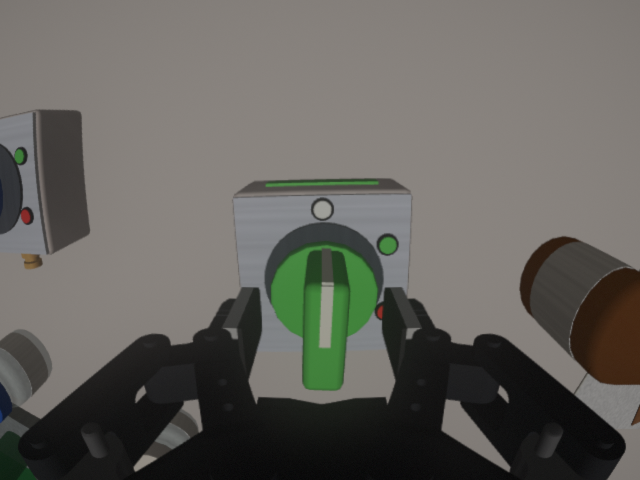

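The bar (column ~323) sits midway between the pads (columns 250 and 395) and the pointer is at the white dot. Closing.

Emit:
play_rows([
  [-1,0,0,0,0],
  [-1,0,0,0,0],
  [-1,0,0,0,0],
  [-1,0,0,0,0],
  [-1,0,0,0,0],
  [-1,0,0,0,0],
], force=60)

```text
clock: 4.8
tcp_pos: [0.5959, 0.2276, 0.0921]
orientation: [-1.427, 1.05, 1.427]
contact_force: [-1.1, 2.0, 4.6]
grip_width: 0.0149
```

Emit:
play_rows([
  [-1,0,0,-0.002,0],
  [-1,0,0,-0.004,0],
  [-1,0,0,-0.006,0],
  [-1,0,0,-0.008,0],
  [-1,0,0,-0.0095,0],
  [-1,0,0,-0.0095,0],
  [-1,0,0,-0.0095,0],
])

```text
clock: 5.5
tcp_pos: [0.5959, 0.2276, 0.0828]
orientation: [-1.428, 1.05, 1.427]
contact_force: [-1.9, 1.5, 8.0]
grip_width: 0.0154
```

Emit:
play_rows([
  [-1,0,0,-0.001,0],
  [-1,0,0,-0.001,-0.05],
  [-1,0,0,-0.001,-0.15],
  [-1,0,0,-0.001,-0.25],
  [-1,0,0,-0.001,-0.35],
  [-1,0,0,-0.001,-0.45],
  [-1,0,0,-0.001,-0.55],
  [-1,0,0,-0.001,-0.55],
])

```text
clock: 6.3
tcp_pos: [0.5958, 0.2283, 0.0821]
orientation: [-1.022, 1.316, 1.023]
contact_force: [-2.2, 2.3, 8.5]
grip_width: 0.0152
```

```bash
python3 - <<'E'
from h import *
o=r.get_obs(); print({k:np.round(v,3) for k,v in o.items()})
d=r.grab_frame("wrist"); cv2.imwrite("pics/w2.png",d["pixels"])
E
```

```text
{'clock': np.float64(6.3), 'joints': array([-0.011,  0.679, -0.637,  1.736,  0.5  ,  0.893,  0.457]), 'qvel': array([ 0.007,  0.005, -0.013, -0.001,  0.013,  0.003,  0.066]), 'tau': array([  1.834, -56.168,  -6.744, -19.889,   0.732,  -0.101,  -0.754]), 'tcp_pos': array([0.596, 0.228, 0.082]), 'orientation': array([-1.022,  1.316,  1.023]), 'contact_force': array([-2.215,  2.297,  8.497]), 'moment': array([ 0.44 ,  0.567, -0.005]), 'grip_width': np.float64(0.015)}
```

View pics/w2.png

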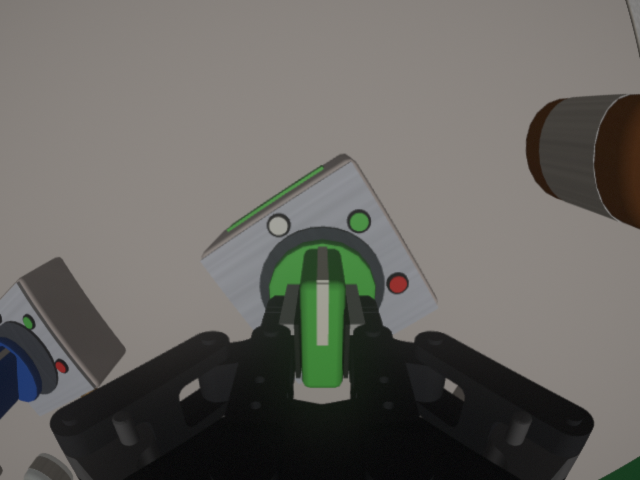

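The pointer now lies midway between the white dot (278,225) and the green dot (359,221), so the knob is turning freely. Continuing.

Emit:
play_rows([
  [-1,0,0,0,-0.1],
  [-1,0,0,0,-0.2],
  [-1,0,0,0,-0.3],
  [-1,0,0,0,-0.4],
  [-1,0,0,0,-0.5],
  [-1,0,0,0,-0.5],
  [-1,0,0,0,-0.5],
])

```text
clock: 7.05
tcp_pos: [0.596, 0.2289, 0.0822]
orientation: [-0.642, 1.471, 0.644]
contact_force: [-1.5, 2.5, 8.9]
grip_width: 0.015
```

```bash
python3 - <<'E'
from h import *
from scipy.spatial.transform import Rotation as Ro
o=r.get_obs();R=Ro.from_rotvec(o["orientation"]).as_matrix(); print(np.degrees(np.arctan2(R[1,2],R[0,2])),o["contact_force"],o["moment"],o["tcp_pos"])
d=r.grab_frame("wrist"); cv2.imwrite("pics/w3.png",d["pixels"])
E
```

```text
47.152623355008025 [-1.48641135  2.47935946  8.91626895] [ 0.6806764   0.48672796 -0.02397811] [0.59600335 0.22886334 0.08224719]
```

View pics/w3.png

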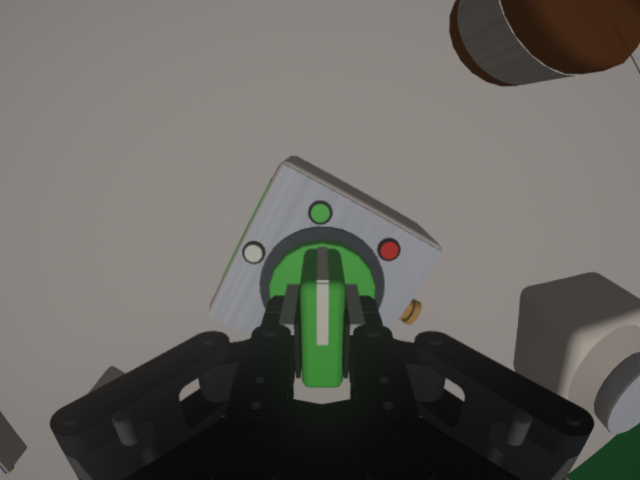

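The pointer lines up with the green dot (320,212). Next I let the knob rise while still holding it, then release and lift.

Emit:
play_rows([
  [-1,0,0,0.003,0],
  [-1,0,0,0.006,0],
  [-1,0,0,0.009,0],
  [-1,0,0,0.01,0],
  [-1,0,0,0.01,0],
])

```text
clock: 7.6
tcp_pos: [0.596, 0.2288, 0.0918]
orientation: [-0.641, 1.471, 0.644]
contact_force: [-0.4, 5.3, 5.0]
grip_width: 0.015
```

Emit:
play_rows([
  [0.2,0,0,0,0],
  [0.2,0,0,0,0],
  [0.2,0,0,0,0],
  [0.2,0,0,0.002,0],
  [0.2,0,0,0.03,0],
  [0.2,0,0,0.07,0],
  [0.2,0,0,0.11,0],
  [0.2,0,0,0.12,0],
  [0.2,0,0,0.12,0],
])

```text
clock: 8.5
tcp_pos: [0.5967, 0.2272, 0.2131]
orientation: [-0.642, 1.47, 0.641]
contact_force: [1.1, -0.4, -0.7]
grip_width: 0.0512
```

```bash
python3 - <<'E'
from h import *
from scipy.spatial.transform import Rotation as Ro
o=r.get_obs(); R=Ro.from_rotvec(o["orientation"]).as_matrix(); print(o["tcp_pos"],o["clock"],o["contact_force"])
d=r.grab_frame("wrist"); px=d["pixels"].astype(int); cv2.imwrite("pics/w4.png",d["pixels"])
f=f_of(d); v,u=np.mgrid[0:480,0:640]; a=u-d["cx"];b=v-d["cy"]; rr=np.hypot(a,b)+1e-9; th=rr/f; z=d["z_map"]
t=np.tan(np.clip(th,0,1.5)); C=np.stack([a/rr*t*z,b/rr*t*z,z,np.ones_like(z)],-1)
T=(C@np.array(d["tool_from_camera"]).T)[...,:3]; P=T@R.T+o["tcp_pos"]
g=(px[...,1]>px[...,2]+40)&(px[...,1]>px[...,0]+40)&(z>0)
near=(abs(P[...,0]-.6)<.06)&(abs(P[...,1]-.22)<.06)
m=g&near&(P[...,2]>.096)&(P[...,2]<.125)
for lo in(.096,.106):
  m=g&near&(P[...,2]>lo)&(P[...,2]<.125); print("bar",m.sum(),cv2.minAreaRect(P[m][:,:2].astype(np.float32)*1000),np.percentile(P[m][:,2],[50,80,90]))
m=near&g&(P[...,2]>.055)&(P[...,2]<.08); print("skirt z",np.median(P[m][:,2]))
s=r.grab_frame("scene"); cv2.imwrite("pics/scene2.png",s["pixels"])
E
```

```text
[0.59674282 0.22715591 0.21314862] 8.5 [ 1.06742351 -0.36883659 -0.68832317]
bar 1212 ((595.9794311523438, 227.276611328125), (15.496298789978027, 43.65534973144531), 47.24223327636719) [0.11168513 0.11226773 0.11252988]
bar 1211 ((595.9794311523438, 227.276611328125), (15.496298789978027, 43.65534973144531), 47.24223327636719) [0.11168643 0.11226823 0.11253014]
skirt z 0.07185436151570651
```

View pics/w4.png

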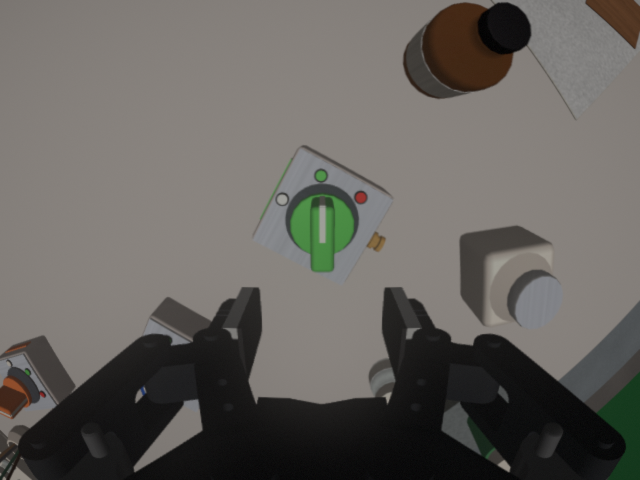

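View pics/scene2.png

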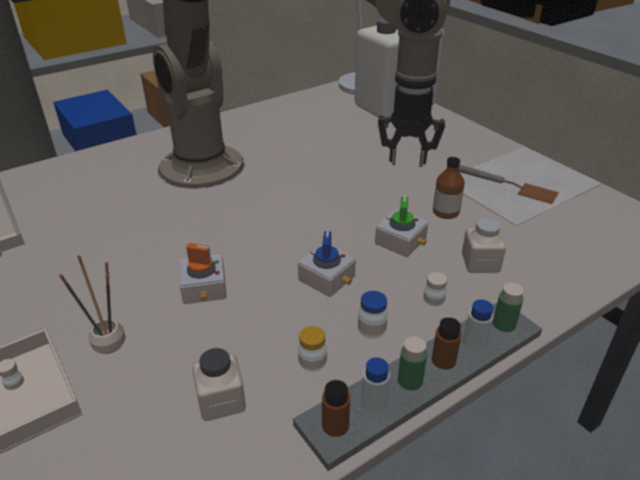

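The pointer is on the green dot and the bar top is at 0.112 m, the same as before the push, so the knob is fully out. The bar turned from about +17° to −43°. In the scene picture the blue and orange knobs look unchanged, the pot is upright and the gripper is clear.

```bash
python3 -c "
from h import *
print(r.hand_in())"
```

```text
the job is handed in; nothing more can be done
None
```

The green selector is now at its green dot and sprung fully back out. I handed the job in at about 8.6 s; the hand-in reports no verdict.

- **What I did:** I gripped the green bar and pushed it in about 10 mm while it was still at the white dot. I then turned it 60° clockwise, let it rise while still holding it, released it and lifted clear.
- **Green knob:** In the wrist picture the pointer lines up with the green dot. The bar's angle changed from about +17° to −43°. Its top is at 112 mm, the same as before the push.
- **Everything else:** The last scene picture shows the brush pot standing, the blue and orange knobs as they were, and the gripper touching nothing (contact force about 1 N, which is sensor noise).
- **Not checked directly:** I estimated the push depth from how far the arm moved and an upward force of 8 to 9 N, because the joint value cannot be read. I judged the blue and orange knobs by eye only. No check failed. Before the push, the two fixed cameras differed by about 10° on the bar's angle; I used the wrist camera and the housing's angle instead.

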